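# Sand the wide stile of a cupboard door

## Robot

A 7-joint arm with a two-finger parallel gripper is mounted at the origin on the work surface. World frame = base frame: x ahead of the robot, y to its left, z up, the work surface at z = 0. Lengths are in m, angles in rad, forces in N, time in s.
With the tool pointing down it reaches from about 0.425 to 0.875 m from the base axis. Payload 4.7 kg.
Tool frame: the origin (TCP) lies on the centre line of the jaws, within the pads' length; the fingertips stand 14 mm ahead of it and the grasp point (between the pads) lies 5 mm behind it; z points along the fingers, y is the line along which they close (so a half turn about z gives the same grasp; the last joint's range is limited). The gripper opens to 87 mm and grips with 3 to 60 N. Pads are 19 mm wide; open, the fingers measure 117 mm over their backs; the gripper's body (75 mm by 190 mm) begins 51 mm behind the grasp point.
Start: joints at [1.213, 0.321, -0.07, 1.45, 0.023, 1.371, -0.057], TCP at [0.236, -0.606, 0.2] pointing down, gripper open.
Joint ranges: [-2.86, 2.86], [-0.3, 2.09], [-1.38, 1.24], [0.06, 2.45], [-1.56, 4.7], [0.09, 2.05], [-2.69, 2.69]. Speed limits (rad/s): [2.57, 2.57, 3.14, 3.14, 3.14, 3.14, 3.14].

## Interface

Orientations are given as a 3x3 rotation matrix whose columns are the frame's x, y, z axes.
In Python, from plant import arm gives the robot as it stands. The module is installed in compiled form; this text tells all that it offers.
- The arm moves only by the shell command python3 -m jog 'ROWS'. ROWS is JSON, one flat list of numbers, 7 for each row, row after row: the closure, from -1 (fully open) to 1 (shut), then the shift along the tool's x, y, z scaled (see below), then the turn, a rotation vector about the tool's x, y, z scaled (see below). In form: [hand, dx, dy, dz, wx, wy, wz, hand, dx, dy, dz, wx, wy, wz, ...]. A call has 1 to 8 rows; each row shifts and turns the commanded pose from where the row before left it, along the tool's axes as they then stand; what a row does not reach is not made up. The controller multiplies each number of a shift by 0.04 m and each number of a turn by 6 degrees. A row lasts 1/10 s, in which the tool goes at most 50 mm and 8.59 degrees, less where a joint would pass 70% of its speed; a pose out of reach is approached as far as the arm can. A call with a number of a shift or a turn outside -1 to 1 is refused whole. A call with a gripper value outside its range is refused whole. The fingers move at their own pace and stop on an object; the grip force is fixed at half the most. Time passes only in rows, so rows that do not move let the fingers close. It gives the time, the measured TCP pose, the force, the opening and the grip force at its end, in the units of the state.
- arm.sense(): the state, without advancing time (a new reading comes with each control period).
- arm.read_camera(name): name is "side" or "top" or "wrist"; returns a dict with "pixels" (420x560x3 uint8, red, green, blue), "intrinsics" (3x3 intrinsics, pixels), "extrinsics" (4x4, takes a point from camera to world coordinates). Camera axes: x right, y down, z forward; pixel columns grow to the right and rows downward; lengths in m; the calibration is good to about 2 mm. The wrist camera is an equidistant fisheye: a pixel r from the principal point sees the ray r / f radians off the axis. A picture is of the moment at which its call begins. There is no depth.
- arm.job_done(): hands the job in; it is judged then, once.
The state is a dict: "time_s": time; "joint_positions": joint angles; "qd": joint speeds; "effort": joint torques, N m; "tcp_pos": TCP position; "ee_rot": TCP orientation; "ft_force": force on the tool from outside, world axes, zero at the start; "ft_torque": the same for the moment, N m; "width": opening from 0.0 (shut) to 1.0 (fully open); "gripper_force": force on a finger pad.
Only numpy, scipy, OpenCV 4.12 (cv2) and the standard library are available. Lean on these libraries where they do the work, as an engineer would, in place of code of your own. Each camera call takes 0.05 s, during which the arm holds its last target. There are 200 camera calls.

## Task

Sand the wide frame bar of the cupboard door: take the sanding block by its handle and lay it lengthwise and centred on the bar, level with the end of the door that has the knob, then slide it slowly to the other end in one unbroken stroke without lifting, pressing so that its sprung sole stays about half squeezed in all the way. Then set the block down gently, sole down, in the grey tray and let go, leaving the other things on the counter alone.

Things in the scene. Friction and masses are not known exactly. Their poses are not given: they have to be found in the camera images.
- block: Loose sanding block, about 0.32 kg. Bottom up: dark sole 90 x 56 x 10 mm; 18 mm gap with two springs; aluminium plate 90 x 56 mm, 28 to 38 mm up; wooden handle ridge 80 long, 30 wide, 38 to 85 mm up (grip across its width at 66 mm height). Origin: middle of the underside with springs relaxed (does not follow the sole). x lengthwise, y across the handle, z up; both ends alike.
- sole (a joint): How far the sprung sole is pushed up into the block, m: 0 relaxed, 0.015 at the stop. The springs are preloaded: the sole begins to move at 4 N, then yields with 800 N/m, so half squeezed (0.0075) is about 10 N and the stop is reached at 16 N. The block's own weight does not squeeze it.
- sole_face (a point): Centre of the sole's underside; it moves with the sole. Axes as the block's.
- door: Small wooden cupboard door, fixed, face up on the counter, 190 (x) by 300 (y) by 20 mm thick. Origin: middle of its underside. Its +x long side, away from the robot, is the wide frame bar, 64 mm, to be sanded; the -x bar is 40 mm wide with a steel knob 28 mm wide, 25 mm tall at x -75, y +115 mm: the knob end is the +y end. The panel between is recessed 10 mm.
- stile (a point): Centre of the top face of the wide bar, 20 mm above the counter; axes as the door's: y along the bar, which runs 150 mm either way with no obstacle on it. With the block's centre at y = +105 mm its sole is level with the knob end, at -105 mm with the other end.
- tray: Grey plastic open tray, fixed on the counter, 160 mm (x) by 120 mm (y) outside, 26 mm high, walls and floor 5 mm thick. Origin: middle of its underside. Empty at the start. The block and the tray stand one on each side of the door, either way round.
- detergent: White bottle, 72 mm wide, 200 mm tall, beside the door's far corner. Leave alone. Origin: middle of its underside.
- mug: White mug, 80 mm wide, 95 mm tall, beside the door's far corner. Leave alone. Origin: middle of its underside.
- carton: Small cardboard carton 70 x 110 x 60 mm high, beyond the door. Leave alone. Origin: middle of its underside.

How it is judged:
On the way, in this order (a step that is already met when the one before it is completed fails the run):
1. Block centre 90 to 150 mm from the middle, at the knob end, sole on the wide stile, pressed with 6 to 15 N, lengthwise along it within 0.2 rad and at most 15 mm off its centre line (contact force between block and door between 6 and 15 N and y of sole_face in the frame of stile between 0.09 and 0.15 m and x of sole_face in the frame of stile between -0.015 and 0.015 m and angle between the x axis of block and the y axis of door, either way round below 0.2 rad), for 0.2 s.
2. Block centre 45 to 85 mm from the middle, towards the knob end, sole on the wide stile, pressed with 6 to 15 N, lengthwise along it within 0.2 rad and at most 15 mm off its centre line (contact force between block and door between 6 and 15 N and y of sole_face in the frame of stile between 0.045 and 0.085 m and x of sole_face in the frame of stile between -0.015 and 0.015 m and angle between the x axis of block and the y axis of door, either way round below 0.2 rad), for 0.2 s.
3. Block centre within 20 mm of the middle, sole on the wide stile, pressed with 6 to 15 N, lengthwise along it within 0.2 rad and at most 15 mm off its centre line (contact force between block and door between 6 and 15 N and y of sole_face in the frame of stile between -0.02 and 0.02 m and x of sole_face in the frame of stile between -0.015 and 0.015 m and angle between the x axis of block and the y axis of door, either way round below 0.2 rad), for 0.2 s.
4. Block centre 45 to 85 mm past the middle, sole on the wide stile, pressed with 6 to 15 N, lengthwise along it within 0.2 rad and at most 15 mm off its centre line (contact force between block and door between 6 and 15 N and y of sole_face in the frame of stile between -0.085 and -0.045 m and x of sole_face in the frame of stile between -0.015 and 0.015 m and angle between the x axis of block and the y axis of door, either way round below 0.2 rad), for 0.2 s.
5. Block centre 90 to 150 mm past the middle, at the other end, sole on the wide stile, pressed with 6 to 15 N, lengthwise along it within 0.2 rad and at most 15 mm off its centre line (contact force between block and door between 6 and 15 N and y of sole_face in the frame of stile between -0.15 and -0.09 m and x of sole_face in the frame of stile between -0.015 and 0.015 m and angle between the x axis of block and the y axis of door, either way round below 0.2 rad), for 0.2 s.
At the end, for the whole second after the job is handed in: The block stands flat on its sole (within 0.1 rad) on the tray's floor (origin less than 12 mm above the tray's underside and within 50 mm in x and 45 mm in y of its middle), at rest and released; bottle, mug and carton stand upright within 30 mm of where they were (x of block in the frame of tray between -0.05 and 0.05 m and y of block in the frame of tray between -0.045 and 0.045 m and z of block in the frame of tray below 0.012 m and angle between block's own z axis and vertical below 0.1 rad and linear speed of block below 0.02 m/s and distance of each of detergent, mug, carton from where it was at the start of the episode below 0.03 m and angle between each of detergent, mug, carton's own z axis and vertical below 0.2 rad); the robot touches nothing.
It fails at once if the sole is lifted off the middle part of the wide bar (hovering 4 to 30 mm above it, within 80 mm of its middle): the stroke is broken (z of sole_face in the frame of stile between 0.004 and 0.03 m and y of sole_face in the frame of stile between -0.08 and 0.08 m and x of sole_face in the frame of stile between -0.03 and 0.03 m).
It fails at once if the block is pressed on the door with more than 25 N (contact force between block and door above 25 N).
It fails at once if the block is dropped or thrown (faster than 0.6 m/s while not held) (linear speed of block above 0.6 m/s and contact force between the fingers and block below 0.5 N).
It fails at once if the bottle, mug or carton is pushed more than 30 mm or tipped over (distance of any of detergent, mug, carton from where it was at the start of the episode above 0.03 m or angle between any of detergent, mug, carton's own z axis and vertical above 0.5 rad).
It also fails if it takes over 64 s, if anything falls off the work surface, if the arm or the gripper's body presses on something with over 40 N, if the wrist force passes 120 N, or if a joint passes its speed limit or range.

## Working session

There is one attempt and no reset: what is moved stays moved. The work goes in short steps, Python scripts to look and compute and a shell command to move; the robot and the scene stay as the last step left them, time stands still between calls to the robot, and variables do not carry over. Pictures are saved under pics/ and viewed, at most 10 in all, crops included, and the job is handed in when it is done.

```bash
mkdir -p pics
python3 - <<'E'
from plant import arm
import cv2,numpy as np
s=arm.sense();print(s['time_s'],s['tcp_pos'],s['ee_rot'],s['ft_force'],s['width'])
for n in('top','side'):
    r=arm.read_camera(n);cv2.imwrite(f'pics/{n}0.png',r['pixels'][...,::-1]);print(n,r['intrinsics'],r['extrinsics'])
E
```

```text
0.0 [ 0.23588596 -0.60505811  0.1990431 ] [[ 9.31669929e-01  3.63305036e-01 -7.71212684e-04]
 [ 3.63305844e-01 -9.31668311e-01  1.73837108e-03]
 [-8.69554496e-05 -1.89977414e-03 -9.99998192e-01]] [-0.19697738  0.03094622 -0.64617024] 0.99955562253777
top [[380.28907388   0.         278.73411046]
 [  0.         380.28907388 212.25105681]
 [  0.           0.           1.        ]] [[-0.01053859 -0.98149541  0.19119546  0.43608405]
 [-0.99993591  0.00955303 -0.00607573  0.00145498]
 [ 0.00413681 -0.19124724 -0.98153318  0.94013533]
 [ 0.          0.          0.          1.        ]]
side [[380.21809405   0.         283.08860018]
 [  0.         380.21809405 211.23713968]
 [  0.           0.           1.        ]] [[-0.74422929 -0.473765    0.47081789  0.15455977]
 [-0.66783033  0.51599606 -0.536424    0.52296086]
 [ 0.01119874 -0.71364892 -0.70041402  0.73881332]
 [ 0.          0.          0.          1.        ]]
```

View pics/top0.png

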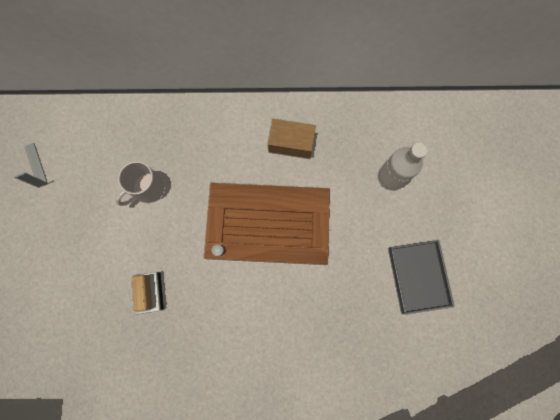

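View pics/side0.png

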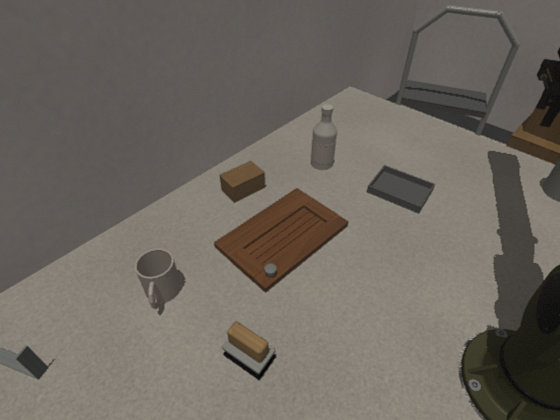

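The top view shows the door corners near (211,184), (330,189), (328,264), (205,261), with the knob at (218,250) on the left, +y end. The block's handle is at (141,293) and the tray at (420,276). In the side view the block is at (249,348), the door at (282,237) and the tray at (401,188).

```bash
cat > h.py <<'E'
import cv2,numpy as np
from plant import arm
def ray(r,p):
    K=r['intrinsics'];E=r['extrinsics'];d=E[:3,:3]@np.array([(p[0]-K[0,2])/K[0,0],(p[1]-K[1,2])/K[1,1],1.])
    return E[:3,3],d/np.linalg.norm(d)
def plane(r,p,z):
    o,d=ray(r,p);return o+d*(z-o[2])/d[2]
def tri(r1,p1,r2,p2):
    a,d=ray(r1,p1);b,e=ray(r2,p2);s=np.linalg.lstsq(np.c_[d,-e],b-a,rcond=None)[0]
    x,y=a+s[0]*d,b+s[1]*e;return (x+y)/2,np.linalg.norm(x-y)
def big(m,box):
    k=np.zeros_like(m);x,y,X,Y=box;k[y:Y,x:X]=m[y:Y,x:X]
    return max(cv2.findContours(k,0,1)[0],key=cv2.contourArea)
E
python3 - <<'E'
from h import *
np.set_printoptions(precision=4,suppress=True)
T=arm.read_camera('top');S=arm.read_camera('side')
def tan(r):
    h=cv2.cvtColor(r['pixels'],cv2.COLOR_RGB2HSV);return cv2.inRange(h,(8,90,90),(25,255,255)),h
for r,n,bb,db,tb in((T,'top',(120,260,175,325),(195,175,340,275),(380,230,460,320)),(S,'side',(215,315,285,385),(205,180,360,295),(360,160,440,215))):
    m,h=tan(r);c=big(m,bb);q=cv2.approxPolyDP(c,2,True)[:,0];print(n,'handle',cv2.contourArea(c),cv2.minAreaRect(c),q.tolist())
    dm=cv2.inRange(h,(0,90,20),(20,255,255));c=big(dm,db);print(' door',cv2.contourArea(c),cv2.approxPolyDP(c,4,True)[:,0].tolist())
    g=cv2.cvtColor(r['pixels'],cv2.COLOR_RGB2GRAY);c=big(cv2.inRange(g,0,85),tb);print(' tray',cv2.contourArea(c),cv2.approxPolyDP(c,4,True)[:,0].tolist(),cv2.minAreaRect(c))
a=T['pixels'][260:325,115:180];b=S['pixels'][315:385,215:285]
a=cv2.resize(a,(390,390),interpolation=2);b=cv2.resize(b,(400,400),interpolation=2)[:390]
cv2.imwrite('pics/crop.png',np.hstack([a,b])[...,::-1])
E
```

```text
top handle 414.5 ((139.10398864746094, 292.55975341796875), (35.18855285644531, 13.170762062072754), 86.18592071533203) [[138, 275], [132, 277], [134, 309], [142, 310], [146, 309], [144, 276]]
 door 9062.5 [[211, 183], [204, 257], [327, 263], [328, 188]]
 tray 347.0 [[437, 242], [427, 243], [435, 244], [448, 303], [405, 312], [389, 248], [403, 313], [452, 305]] ((420.0384826660156, 276.19232177734375), (69.03286743164062, 51.382423400878906), 78.69007110595703)
side handle 552.0 ((247.15383911132812, 337.26922607421875), (40.49311828613281, 15.254256248474121), 33.6900634765625) [[229, 328], [229, 334], [258, 353], [267, 343], [237, 322]]
 door 6711.5 [[347, 221], [295, 189], [215, 246], [265, 291]]
 tray 1756.0 [[383, 166], [367, 192], [419, 212], [433, 184]] ((400.0716552734375, 187.82479858398438), (60.749542236328125, 33.10934066772461), 22.2490234375)
```

View pics/crop.png

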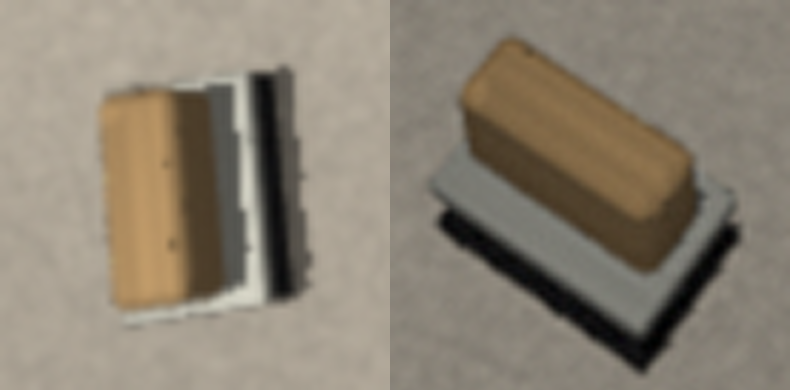

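The left crop (top view) shows the handle's top face with crop corners (102,100), (170,90), (188,303), (117,305). The right crop (side view) shows the same face at (462,92), (512,38), (690,157), (648,218). The handle runs nearly along world x.

Run:
```python
from h import *
np.set_printoptions(precision=4,suppress=True)
T=arm.read_camera('top');S=arm.read_camera('side')
t=(np.array([(102,100),(170,90),(188,303),(117,305)])+.5)/6-.5+[115,260]
s=(np.array([(72,92),(122,38),(300,157),(258,218)])+.5)/5.714-.5+[215,315]
P=[]
for a,b in zip(t,s):
    p,e=tri(T,a,S,b);P.append(p);print(p,e)
P=np.array(P);print('handle',P.mean(0),'len',np.linalg.norm(P[0]-P[3]),np.linalg.norm(P[1]-P[2]),'wid',np.linalg.norm(P[0]-P[1]))
d=P[0]+P[1]-P[2]-P[3];print('yaw',np.degrees(np.arctan2(d[1],d[0])))
print('top only',plane(T,t.mean(0),.085),'side only',plane(S,s.mean(0),.085))
def mid(P,z=None):
    print([p for p in P],'c',np.mean(P,0))
# door: corners order far+y, near+y, near-y, far-y ; refine at top plane and by triangulation
for nm,tt,ss in(('door',[(211,183),(204,260),(328,264),(330,188)],[(215,243),(265,288),(348,221),(297,189)]),('tray',[(389,247),(403,313),(452,305),(437,242)],[(367,187),(419,208),(433,183),(383,168)])):
    D=[]
    for a,b in zip(tt,ss):
        p,e=tri(T,a,S,b);D.append(p);print(nm,p,round(e,4))
    D=np.array(D);z={'door':.02,'tray':.026}[nm];D2=np.array([plane(T,a,z) for a in tt]);D3=np.array([plane(S,a,z) for a in ss])
    for Q in(D,D2,D3):
        d=Q[0]+Q[3]-Q[1]-Q[2];print(' c',Q.mean(0),'yaw',np.degrees(np.arctan2(d[1],d[0])),'edges',[round(np.linalg.norm(Q[i]-Q[(i+1)%4]),3) for i in range(4)])
x=T['pixels'][175:275,195:340];y=S['pixels'][175:300,205:355]
x=cv2.resize(x,(580,400),interpolation=2);y=cv2.resize(y,(600,500),interpolation=2)
cv2.imwrite('pics/doort.png',x[...,::-1])
R=arm.sense()['ee_rot'];print(R)
```

```text
[0.4618 0.3261 0.0787] 0.0004332425058062183
[0.465  0.3013 0.0772] 0.0002229124380166258
[0.3896 0.2912 0.0781] 0.003833238463700384
[0.3873 0.3158 0.0782] 0.0005817573432905142
handle [0.4259 0.3086 0.0781] len 0.07521296671745863 0.07610097232995282 wid 0.024975366435742358
yaw 7.778895874123923
top only [0.4253 0.3058 0.085 ] side only [0.4227 0.3111 0.085 ]
door [0.694  0.1659 0.0108] 0.0002
door [0.5029 0.1791 0.0161] 0.006
door [ 0.4888 -0.1215  0.0144] 0.0021
door [ 0.6794 -0.135   0.0059] 0.0002
 c [0.5913 0.0221 0.0118] yaw -3.995672188665772 edges [np.float64(0.192), np.float64(0.301), np.float64(0.191), np.float64(0.301)]
 c [0.5887 0.0217 0.02  ] yaw -3.6126543485602407 edges [np.float64(0.192), np.float64(0.298), np.float64(0.189), np.float64(0.298)]
 c [0.5868 0.0286 0.02  ] yaw -2.869044504904692 edges [np.float64(0.184), np.float64(0.299), np.float64(0.182), np.float64(0.293)]
tray [ 0.5277 -0.2719  0.0154] 0.0007
tray [ 0.3723 -0.2942  0.0158] 0.0023
tray [ 0.3897 -0.4075  0.0254] 0.0018
tray [ 0.5418 -0.3916  0.0088] 0.0062
 c [ 0.4579 -0.3413  0.0163] yaw 7.070629632224896 edges [np.float64(0.157), np.float64(0.115), np.float64(0.154), np.float64(0.121)]
 c [ 0.4561 -0.3385  0.026 ] yaw 8.33525427605369 edges [np.float64(0.156), np.float64(0.117), np.float64(0.15), np.float64(0.117)]
 c [ 0.4545 -0.3291  0.026 ] yaw 11.35739635796641 edges [np.float64(0.154), np.float64(0.126), np.float64(0.15), np.float64(0.109)]
[[ 0.9317  0.3633 -0.0002]
 [ 0.3633 -0.9317  0.0005]
 [-0.0001 -0.0005 -1.    ]]
```

View pics/doort.png

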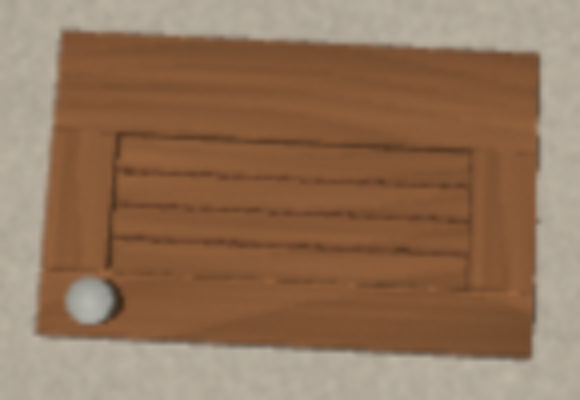

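The crop shows the door's wide bar along the top, crop rows 30–140, with the knob at (90,300) on the left. Triangulated heights come out about 8 mm low, a calibration bias, so I'll refine from close by. Lifting and moving over the block now.

```bash
python3 -m jog '[-1,0,0,-0.4,0,0,0.75,-1,0,0,-0.4,0,0,0.75,-1,0,0,-0.4,0,0,0.75]'
python3 -m jog '[-1,0.8,-0.9,0,0,0,0,-1,0.8,-0.9,0,0,0,0,-1,0.8,-0.9,0,0,0,0,-1,0.8,-0.9,0,0,0,0,-1,0.8,-0.9,0,0,0,0]'
python3 -m jog '[-1,0.8,-0.9,0,0,0,0,-1,0.8,-0.9,0,0,0,0,-1,0.8,-0.9,0,0,0,0,-1,0.8,-0.9,0,0,0,0,-1,0.8,-0.9,0,0,0,0]'
```

```text
time_s: 0.6
tcp_pos: [0.236, -0.6055, 0.2485]
ee_rot: [[0.991, 0.133, -0.0], [0.133, -0.991, 0.0], [-0.0, -0.0, -1.0]]
ft_force: [-0.4, -0.6, -0.1]
width: 1.001
gripper_force: 0.0
time_s: 1.1
tcp_pos: [0.371, -0.4038, 0.2483]
ee_rot: [[0.991, 0.136, 0.0], [0.136, -0.991, -0.001], [0.0, 0.001, -1.0]]
ft_force: [1.3, -1.2, 0.2]
width: 0.998
gripper_force: 0.0
time_s: 1.6
tcp_pos: [0.5051, -0.2038, 0.2485]
ee_rot: [[0.991, 0.136, 0.001], [0.136, -0.991, -0.001], [0.001, 0.001, -1.0]]
ft_force: [1.3, -0.4, -0.1]
width: 0.999
gripper_force: 0.0
```

```bash
cat >> h.py <<'E'
def wray(r,p):
    K=r['intrinsics'];E=r['extrinsics'];u=np.array([(p[0]-K[0,2])/K[0,0],(p[1]-K[1,2])/K[1,1]]);th=np.linalg.norm(u)
    d=E[:3,:3]@np.r_[u/max(th,1e-9)*np.sin(th),np.cos(th)];return E[:3,3],d
def wplane(r,p,z):
    o,d=wray(r,p);return o+d*(z-o[2])/d[2]
def snap(n):
    import pickle
    r=arm.read_camera('wrist');pickle.dump(r,open(f'pics/{n}.pkl','wb'));cv2.imwrite(f'pics/{n}.png',r['pixels'][...,::-1]);return r
def load(n):
    import pickle;return pickle.load(open(f'pics/{n}.pkl','rb'))
E
python3 -c "
from h import *
snap('w1')"
python3 -m jog '[-1,0.13,-0.93,0,0,0,0,-1,0.13,-0.93,0,0,0,0,-1,0.13,-0.93,0,0,0,0,-1,0.13,-0.93,0,0,0,0]' >/dev/null
python3 -c "
from h import *
snap('w2')"
python3 -m jog '[-1,0.13,-0.93,0,0,0,0,-1,0.13,-0.93,0,0,0,0,-1,0.13,-0.93,0,0,0,0,-1,0.13,-0.93,0,0,0,0]' >/dev/null
python3 -m jog '[-1,-0.23,-0.9,0,0,0,0,-1,-0.23,-0.9,0,0,0,0,-1,-0.23,-0.9,0,0,0,0,-1,-0.23,-0.9,0,0,0,0]'
python3 -c "
from h import *
r=snap('w3');print(r['intrinsics'],r['extrinsics'])
cv2.imwrite('pics/w123.png',np.hstack([cv2.resize(cv2.imread(f'pics/w{i}.png'),(400,300)) for i in (1,3)]))"
```

```text
time_s: 2.9
tcp_pos: [0.4486, 0.2336, 0.2483]
ee_rot: [[0.991, 0.135, 0.001], [0.136, -0.991, -0.0], [0.001, 0.0, -1.0]]
ft_force: [-0.1, 0.2, -0.1]
width: 1.0
gripper_force: 0.0
[[325.1922621    0.         274.58202722]
 [  0.         325.1922621  207.39508233]
 [  0.           0.           1.        ]] [[ 1.35609242e-01 -9.52271356e-01 -2.73476505e-01  5.24196310e-01]
 [-9.90762228e-01 -1.30503337e-01 -3.68657825e-02  2.44453808e-01]
 [-5.83367745e-04  2.75949533e-01 -9.61171949e-01  4.34278596e-01]
 [ 0.00000000e+00  0.00000000e+00  0.00000000e+00  1.00000000e+00]]
```

View pics/w123.png

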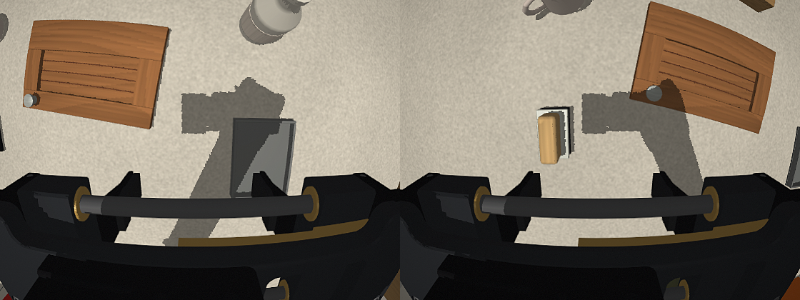

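The left view (w1) shows the door at full-size pixels (33–235, 28–180) and the tray at (322–412, 165–273). The right view (w3) shows the handle near (767−560, 195) in full-size pixels, with the knob at (355,130).

Run:
```python
from h import *
np.set_printoptions(precision=4,suppress=True)
W=[load(f'w{i}') for i in(1,2,3)]
def order(q,r,z):  # sort corners by world: far+y, near+y, near-y, far-y
    P=np.array([wplane(r,p,z) for p in q]);c=P.mean(0);a=np.arctan2(P[:,1]-c[1],P[:,0]-c[0])
    return q[np.argsort(np.where(a<0,a+2*np.pi,a))]
def rect4(c):
    for e in np.arange(2,15,.5):
        q=cv2.approxPolyDP(c,e,True)[:,0]
        if len(q)<=4:return q.astype(float)
def wtri(r1,p1,r2,p2):
    a,d=wray(r1,p1);b,e=wray(r2,p2);s=np.linalg.lstsq(np.c_[d,-e],b-a,rcond=None)[0];x,y=a+s[0]*d,b+s[1]*e;return np.r_[(x+y)/2,np.linalg.norm(x-y)]
def rep(n,Q):
    Q=np.array(Q);d=Q[0]+Q[3]-Q[1]-Q[2];print(n,'c',Q.mean(0),'yaw %.2f'%np.degrees(np.arctan2(d[1],d[0])),[round(float(np.linalg.norm((Q[i]-Q[(i+1)%4])[:3])),3) for i in range(4)])
D=[];H=[]
for i,r in enumerate(W):
    im=r['pixels'];h=cv2.cvtColor(im,cv2.COLOR_RGB2HSV)
    m=cv2.inRange(h,(0,110,30),(13,255,255));m[225:]=0
    m=cv2.morphologyEx(m,3,np.ones((5,5)));c=max(cv2.findContours(m,0,1)[0],key=cv2.contourArea);q=rect4(c);print(i,'door',cv2.contourArea(c),q.tolist())
    if len(q)==4:
        q=order(q,r,.02);D.append((r,q));rep(' plane',[wplane(r,p,.02) for p in q])
    m=cv2.inRange(h,(13,80,120),(25,255,255));m[240:]=0;cs=[c for c in cv2.findContours(m,0,1)[0] if cv2.contourArea(c)>100]
    for c in cs:
        R=cv2.minAreaRect(c);print(i,' tan',cv2.contourArea(c),R)
        if 300<cv2.contourArea(c): 
            q=order(cv2.boxPoints(R),r,.085);H.append((r,q));rep('  h',[wplane(r,p,.085) for p in q])
for a in range(len(D)):
    for b in range(a):rep('door tri',[wtri(D[a][0],p,D[b][0],s) for p,s in zip(D[a][1],D[b][1])])
g=cv2.cvtColor(W[0]['pixels'],cv2.COLOR_RGB2HSV)[150:290,310:430]
cv2.imwrite('pics/tr.png',np.hstack([cv2.resize(W[0]['pixels'][150:290,310:430],(360,420),interpolation=2),cv2.resize(W[2]['pixels'][140:240,170:260],(378,420),interpolation=2)])[...,::-1])
```

```text
0 door 24770.0 [[47.0, 29.0], [41.0, 150.0], [211.0, 177.0], [234.0, 38.0]]
 plane c [0.5918 0.0201 0.02  ] yaw 0.30 [0.189, 0.281, 0.184, 0.298]
0  tan 24338.0 ((129.71075439453125, 93.01978302001953), (187.04124450683594, 144.99212646484375), 10.124671936035156)
  h c [ 0.5975 -0.0046  0.085 ] yaw -4.89 [0.192, 0.267, 0.159, 0.258]Traceback (most recent call last):
  File "<stdin>", line 19, in <module>
AttributeError: 'NoneType' object has no attribute 'tolist'
```

```bash
cat >> h.py <<'E'
def wrect(r,c,z):
    P=np.array([wplane(r,p,z)[:2] for p in c.reshape(-1,2)]).astype(np.float32)*1000
    (cx,cy),(w,h),a=cv2.minAreaRect(P);return [round(float(v),1) for v in(cx,cy,w,h,a)]
E
python3 - <<'E'
from h import *
W=[load(f'w{i}') for i in(1,2,3)]
for i,r in enumerate(W):
    h=cv2.cvtColor(r['pixels'],cv2.COLOR_RGB2HSV)
    m=cv2.inRange(h,(0,90,25),(30,255,255));m[230:]=0;m=cv2.morphologyEx(m,2,np.ones((5,5)))
    for c in cv2.findContours(m,0,1)[0]:
        A=cv2.contourArea(c)
        if A<200:continue
        print(i,A,cv2.boundingRect(c),cv2.mean(h,mask=cv2.drawContours(np.zeros_like(m),[c],0,255,-1))[:3])
        for z in((.0,.012,.02) if A>5000 else (.078,.085)):print('   ',z,wrect(r,c,z))
a=W[0]['pixels'][150:290,310:430];b=W[2]['pixels'][140:240,170:260]
cv2.imwrite('pics/tr.png',np.hstack([cv2.resize(a,(360,420),interpolation=2),cv2.resize(b,(378,420),interpolation=2)])[...,::-1])
E
```

```text
0 24835.5 (33, 28, 204, 152) (13.066756788994473, 154.2590751858773, 144.98091527175856)
    0.0 [591.2, 35.4, 319.0, 198.9, 86.5]
    0.012 [590.9, 29.1, 310.2, 193.4, 86.5]
    0.02 [590.7, 24.9, 304.3, 189.7, 86.5]
1 1405.0 (8, 178, 36, 52) (17.61866125760649, 118.58215010141987, 128.85395537525355)
    0.078 [434.5, 297.7, 76.1, 66.3, 8.0]
    0.085 [437.3, 291.0, 74.6, 65.0, 8.0]
1 31286.5 (110, 22, 242, 173) (13.066047569411543, 153.08578919106733, 142.03461890773556)
    0.0 [591.4, 29.1, 315.5, 199.0, 86.5]
    0.012 [591.1, 27.1, 306.8, 193.5, 86.5]
    0.02 [590.9, 25.8, 301.0, 189.8, 86.5]
2 1924.0 (193, 158, 32, 71) (17.658560794044664, 119.50818858560794, 168.3409429280397)
    0.078 [428.5, 307.5, 82.8, 35.1, 7.8]
    0.085 [430.3, 306.3, 81.2, 34.4, 7.8]
2 23959.5 (322, 3, 204, 183) (13.073278168869129, 155.07517187435676, 127.49549215758923)
    0.0 [594.1, 15.8, 318.3, 198.8, 86.6]
    0.012 [592.2, 22.1, 309.5, 193.3, 86.6]
    0.02 [590.9, 26.3, 303.6, 189.7, 86.6]
2 475.5 (478, 0, 47, 16) (16.409867172675522, 133.78368121442125, 75.54459203036053)
    0.078 [735.6, -32.0, 22.0, 91.1, 23.7]
    0.085 [731.4, -26.5, 21.5, 89.3, 23.7]
```

View pics/tr.png

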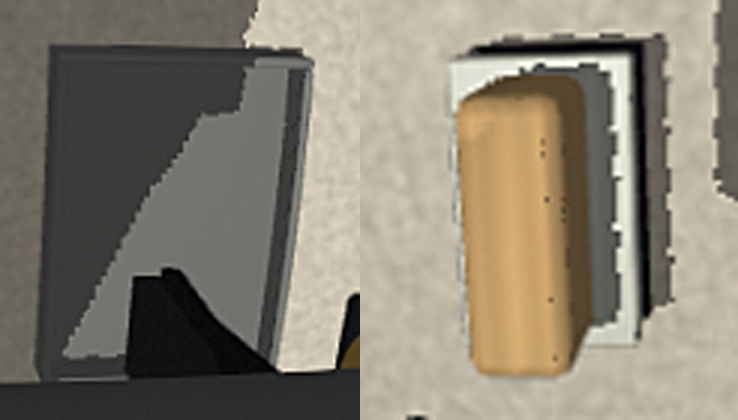

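The left crop shows the tray's far rim from (50,47) to (312,60), with its near end hidden by the fingers. The right crop shows the handle's top face with corners at about (100,98), (195,95), (208,372), (112,372).

Run:
```python
from h import *
np.set_printoptions(precision=4,suppress=True)
a=load('w1');b=load('w3');f=lambda p,s,o:(np.array(p)+.5)/s-.5+o
H=[wplane(b,f(p,4.2,[170,140]),.085) for p in((100,98),(195,95),(208,372),(112,372))]
H=np.array(H);print(H,H.mean(0),np.linalg.norm(H[0]-H[3]),np.linalg.norm(H[0]-H[1]))
Pl=np.array([wplane(b,f(p,4.2,[170,140]),.038) for p in((92,60),(270,48),(278,345))]);print('plate',Pl,(Pl[0]+Pl[2])/2,np.linalg.norm(Pl[0]-Pl[1]),np.linalg.norm(Pl[1]-Pl[2]))
T=np.array([wplane(a,f(p,3,[310,150]),.026) for p in((50,46),(312,60),(36,375))]);print('tray',T,np.linalg.norm(T[0]-T[1]))
e=T[0]-T[1];y=np.arctan2(e[1],e[0])-np.pi/2;print('yaw',np.degrees(y),'c',(T[0]+T[1])/2-.08*np.array([np.cos(y),np.sin(y),0]), 'yaw from left',np.degrees(np.arctan2(*(T[0]-T[2])[1::-1])))
```

```text
[[0.4632 0.3268 0.085 ]
 [0.467  0.3014 0.085 ]
 [0.3915 0.2909 0.085 ]
 [0.3875 0.3179 0.085 ]] [0.4273 0.3092 0.085 ] 0.07623793683259135 0.025643795046890332
plate [[0.4662 0.3413 0.038 ]
 [0.4759 0.2884 0.038 ]
 [0.3855 0.2762 0.038 ]] [0.4258 0.3088 0.038 ] 0.05383141532007968 0.09115384697551158
tray [[ 0.5292 -0.2665  0.026 ]
 [ 0.5425 -0.3877  0.026 ]
 [ 0.375  -0.2885  0.026 ]] 0.12190278899531976
yaw 6.253323512851049 c [ 0.4564 -0.3358  0.026 ] yaw from left 8.104397743303627
```

```bash
python3 -m jog '[-1,-0.15,-0.97,0,0,0,0,-1,-0.14,-0.97,0,0,0,0,-1,0,0,0.8,0,0,0,-1,0,0,0.8,0,0,0,-1,0,0,0.8,0,0,0,-1,0,0,0.8,0,0,0,-1,0,0,0.7,0,0,0]'
python3 -m jog '[-1,0,0,0.4,0,0,0,-1,0,0,0.38,0,0,0,-1,0,0,0,0,0,0]'
python3 -m jog '[1,0,0,0,0,0,0,1,0,0,0,0,0,0,1,0,0,0,0,0,0,1,0,0,0,0,0,0,1,0,0,0,0,0,0,1,0,0,0,0,0,0,1,0,0,0,0,0,0,1,0,0,0,0,0,0]'
```

```text
time_s: 3.65
tcp_pos: [0.4271, 0.307, 0.0905]
ee_rot: [[0.991, 0.136, -0.0], [0.136, -0.991, -0.001], [-0.001, 0.001, -1.0]]
ft_force: [0.4, -1.1, 0.5]
width: 1.0
gripper_force: 0.0
time_s: 3.95
tcp_pos: [0.4263, 0.3071, 0.0595]
ee_rot: [[0.991, 0.136, -0.002], [0.136, -0.991, -0.001], [-0.003, 0.001, -1.0]]
ft_force: [0.4, 0.0, 0.1]
width: 1.003
gripper_force: 0.0
time_s: 4.75
tcp_pos: [0.427, 0.308, 0.0609]
ee_rot: [[0.991, 0.136, -0.0], [0.136, -0.991, -0.0], [-0.0, 0.0, -1.0]]
ft_force: [0.1, 1.8, -0.0]
width: 0.355
gripper_force: 0.6
```

```bash
python3 -m jog '[1,0,0,0,0,0,0,1,0,0,0,0,0,0,1,0,0,0,0,0,0,1,0,0,0,0,0,0]'
python3 -m jog '[1,0,0,-0.3,0,0,0,1,0,0,-0.6,0,0,0,1,0,0,-0.6,0,0,0,1,0,0,-0.6,0,0,0,1,0,0,0,0,0,0,1,0,0,0,0,0,0]'
```

```text
time_s: 5.15
tcp_pos: [0.427, 0.3081, 0.0609]
ee_rot: [[0.991, 0.136, -0.0], [0.136, -0.991, 0.0], [-0.0, -0.0, -1.0]]
ft_force: [-0.2, 1.0, -0.8]
width: 0.328
gripper_force: 30.0
time_s: 5.75
tcp_pos: [0.427, 0.3075, 0.1448]
ee_rot: [[0.991, 0.135, 0.0], [0.135, -0.991, -0.001], [0.0, 0.001, -1.0]]
ft_force: [-0.9, -0.7, -4.3]
width: 0.327
gripper_force: 30.0
```

```bash
python3 -m jog '[1,0.645,0.66,0,0,0,0,1,0.645,0.66,0,0,0,0,1,0.645,0.66,0,0,0,0,1,0.645,0.66,0,0,0,0,1,0.645,0.66,0,0,0,0,1,0.645,0.66,0,0,0,0,1,0.645,0.66,0,0,0,0,1,0.645,0.66,0,0,0,0]'
python3 -m jog '[1,0,0,0,0,0,-0.94,1,0,0,0,0,0,-0.94,1,0,0,0,0,0,-0.94,1,0,0,0,0,0,-0.94,1,0,0,0,0,0,-0.94,1,0,0,0,0,0,-0.94,1,0,0,0,0,0,-0.94]' >/dev/null
python3 -m jog '[1,0,0,0,0,0,-0.94,1,0,0,0,0,0,-0.94,1,0,0,0,0,0,-0.94,1,0,0,0,0,0,-0.94,1,0,0,0,0,0,-0.94,1,0,0,0,0,0,-0.94,1,0,0,0,0,0,-0.9,1,0,0,0,0,0,0]'
python3 - <<'E'
from h import *
for n in('top','side'):
    r=arm.read_camera(n);cv2.imwrite(f'pics/{n}1.png',r['pixels'][...,::-1])
s=arm.sense();print(s['tcp_pos'],s['ee_rot'],s['ft_force'],s['ft_torque'],s['joint_positions'])
E
```

```text
time_s: 6.55
tcp_pos: [0.66, 0.1251, 0.1422]
ee_rot: [[0.991, 0.136, -0.004], [0.136, -0.991, -0.001], [-0.004, 0.001, -1.0]]
ft_force: [0.3, 0.0, -2.7]
width: 0.33
gripper_force: 30.0
time_s: 8.05
tcp_pos: [0.659, 0.1263, 0.1424]
ee_rot: [[0.06, 0.998, -0.004], [0.998, -0.06, -0.0], [-0.001, -0.004, -1.0]]
ft_force: [-0.3, 0.1, -2.7]
width: 0.33
gripper_force: 30.0
[0.6594206  0.12640006 0.14321594] [[ 6.27798194e-02  9.98023981e-01 -2.61278325e-03]
 [ 9.98027269e-01 -6.27809457e-02 -3.51234169e-04]
 [-5.14573128e-04 -2.58557852e-03 -9.99996525e-01]] [ 0.02137622  0.61006539 -3.69736727] [-0.00833072 -0.11922245 -0.02814426] [ 0.43538377  0.57547755 -0.95509527  1.43819113  0.46965442  1.37121819
 -0.5991964 ]
```

```bash
python3 -m jog '[1,0,0.02,0.3,0,0,0,1,0,0,0.4,0,0,0,1,0,0,0.4,0,0,0,1,0,0,0.2,0,0,0,1,0,0,0.1,0,0,0,1,0,0,0,0,0,0,1,0,0,0,0,0,0]'
python3 -m jog '[1,0,0,0.05,0,0,0,1,0,0,0.05,0,0,0,1,0,0,0.05,0,0,0,1,0,0,0,0,0,0]'
python3 - <<'E'
from h import *
n='side';r=arm.read_camera(n);cv2.imwrite(f'pics/{n}2.png',cv2.resize(r['pixels'][140:320,180:420],(800,600),interpolation=2)[...,::-1])
E
```

```text
time_s: 8.85
tcp_pos: [0.6614, 0.1269, 0.0894]
ee_rot: [[0.061, 0.998, 0.001], [0.998, -0.061, 0.0], [0.0, 0.001, -1.0]]
ft_force: [0.5, -0.1, -3.0]
width: 0.327
gripper_force: 30.0
time_s: 9.25
tcp_pos: [0.6608, 0.1265, 0.0826]
ee_rot: [[0.061, 0.998, -0.0], [0.998, -0.061, -0.0], [-0.0, -0.0, -1.0]]
ft_force: [0.1, 0.5, -3.3]
width: 0.334
gripper_force: 30.0
```

View pics/side2.png

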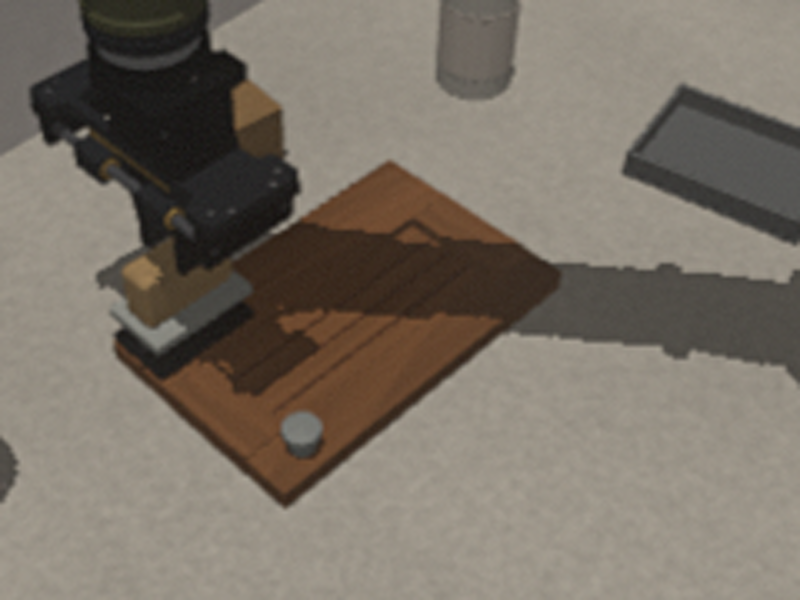

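The side view shows the block lengthwise on the wide bar at the knob end, its sole just above the wood near (200,350) and level with the door's end edge. Pressing in small steps now.

```bash
python3 -m jog '[1,0,0,0.05,0,0,0,1,0,0,0.05,0,0,0,1,0,0,0,0,0,0]'
python3 -m jog '[1,0,0,0.04,0,0,0,1,0,0,0.04,0,0,0,1,0,0,0,0,0,0]'
```

```text
time_s: 9.6
tcp_pos: [0.6612, 0.1271, 0.0797]
ee_rot: [[0.06, 0.998, 0.001], [0.998, -0.06, 0.0], [0.0, 0.001, -1.0]]
ft_force: [-1.0, 0.3, 2.7]
width: 0.328
gripper_force: 30.0
time_s: 9.9
tcp_pos: [0.6611, 0.127, 0.0762]
ee_rot: [[0.06, 0.998, 0.001], [0.998, -0.06, 0.0], [0.0, 0.001, -1.0]]
ft_force: [-2.8, -0.4, 5.7]
width: 0.329
gripper_force: 30.0
```

```bash
python3 -m jog '[1,0,0,0.05,0,0,0,1,0,0,0,0,0,0,1,0,0,0,0,0,0]'
```

```text
time_s: 10.2
tcp_pos: [0.6612, 0.1271, 0.0746]
ee_rot: [[0.06, 0.998, 0.001], [0.998, -0.06, 0.0], [0.0, 0.001, -1.0]]
ft_force: [-2.8, -0.4, 6.9]
width: 0.33
gripper_force: 30.0
```

```bash
python3 -m jog '[1,-0.04,0,0,0,0,0,1,-0.08,0,0,0,0,0,1,-0.08,0,0,0,0,0,1,-0.08,0,0,0,0,0]' | egrep 'time|tcp|ft'; python3 -m jog '[1,-0.08,0,0,0,0,0,1,-0.08,0,0,0,0,0,1,-0.08,0,0,0,0,0,1,-0.08,0,0,0,0,0]'| egrep 'time|tcp|ft'
```

```text
time_s: 10.6
tcp_pos: [0.6615, 0.119, 0.0754]
ft_force: [0.2, 4.6, 7.0]
time_s: 11.0
tcp_pos: [0.661, 0.1062, 0.0755]
ft_force: [-0.1, 4.0, 5.8]
```

```bash
python3 -m jog '[1,-0.1,0,0.02,0,0,0,1,-0.1,0,0,0,0,0,1,-0.1,0,0,0,0,0,1,-0.1,0,0,0,0,0,1,-0.1,0,0,0,0,0,1,-0.1,0,0,0,0,0,1,-0.1,0,0,0,0,0,1,-0.1,0,0,0,0,0]' | egrep 'time|tcp|ft'; python3 -m jog '[1,-0.1,0,0,0,0,0,1,-0.1,0,0,0,0,0,1,-0.1,0,0,0,0,0,1,-0.1,0,0,0,0,0,1,-0.1,0,0,0,0,0,1,-0.1,0,0,0,0,0,1,-0.1,0,0,0,0,0,1,-0.1,0,0,0,0,0]' | egrep 'time|tcp|ft|rot'
```

```text
time_s: 11.8
tcp_pos: [0.6593, 0.0744, 0.0748]
ft_force: [0.7, 4.7, 6.1]
time_s: 12.6
tcp_pos: [0.6574, 0.0423, 0.0747]
ee_rot: [[0.059, 0.998, 0.005], [0.998, -0.059, 0.004], [0.005, 0.004, -1.0]]
ft_force: [-0.1, 4.9, 6.6]
```

```bash
python3 -m jog '[1,-0.1,-0.01,0,0,0,0,1,-0.1,-0.01,0,0,0,0,1,-0.1,-0.01,0,0,0,0,1,-0.1,-0.01,0,0,0,0,1,-0.1,0,0,0,0,0,1,-0.1,0,0,0,0,0,1,-0.1,0,0,0,0,0,1,-0.1,0,0,0,0,0]' | egrep 'time|tcp|ft'; python3 -m jog '[1,-0.1,0,0,0,0,0,1,-0.1,0,0,0,0,0,1,-0.1,0,0,0,0,0,1,-0.1,0,0,0,0,0,1,-0.1,0,0,0,0,0,1,-0.1,0,0,0,0,0,1,-0.1,0,0,0,0,0,1,-0.1,0,0,0,0,0]' | egrep 'time|tcp|ft|rot'
```

```text
time_s: 13.4
tcp_pos: [0.654, 0.0104, 0.0747]
ft_force: [0.7, 4.4, 6.4]
time_s: 14.2
tcp_pos: [0.6521, -0.0216, 0.0747]
ee_rot: [[0.059, 0.998, 0.005], [0.998, -0.059, 0.004], [0.004, 0.004, -1.0]]
ft_force: [-0.0, 4.8, 6.6]
```

```bash
python3 -m jog '[1,-0.1,0,0,0,0,0,1,-0.1,0,0,0,0,0,1,-0.1,0,0,0,0,0,1,-0.1,0,0,0,0,0,1,-0.1,0,0,0,0,0,1,-0.1,0,0,0,0,0,1,-0.1,0,0,0,0,0,1,-0.1,0,0,0,0,0]' | egrep 'time|tcp|ft|rot'
```

```text
time_s: 15.0
tcp_pos: [0.6502, -0.0536, 0.0746]
ee_rot: [[0.059, 0.998, 0.005], [0.998, -0.059, 0.004], [0.004, 0.004, -1.0]]
ft_force: [0.6, 4.5, 6.7]
```

```bash
python3 -m jog '[1,-0.1,0,0,0,0,0,1,-0.1,0,0,0,0,0,1,-0.1,0,0,0,0,0,1,-0.1,0,0,0,0,0,1,-0.1,0,0,0,0,0,1,-0.1,0,0,0,0,0,1,-0.1,0,0,0,0,0,1,-0.05,0,0,0,0,0]' | egrep 'time|tcp|ft|rot';python3 -m jog '[1,0,0,0,0,0,0,1,0,0,0,0,0,0,1,0,0,0,0,0,0,1,0,0,0,0,0,0]' | egrep 'time|tcp|ft|rot'
```

```text
time_s: 15.8
tcp_pos: [0.6484, -0.0841, 0.0746]
ee_rot: [[0.059, 0.998, 0.005], [0.998, -0.059, 0.003], [0.004, 0.004, -1.0]]
ft_force: [0.5, 3.9, 6.5]
time_s: 16.2
tcp_pos: [0.6484, -0.0843, 0.0746]
ee_rot: [[0.059, 0.998, 0.004], [0.998, -0.059, 0.003], [0.003, 0.004, -1.0]]
ft_force: [-0.3, 3.7, 6.8]
```

```bash
python3 -m jog '[1,0,0,-0.1,0,0,0,1,0,0,-0.3,0,0,0,1,0,0,-0.6,0,0,0,1,0,0,-0.7,0,0,0,1,0,0,-0.7,0,0,0,1,0,0,-0.5,0,0,0,1,0,0,-0.1,0,0,0]' | egrep 'time|tcp|ft'
python3 -m jog '[1,-0.82,-0.55,0,0,0,0,1,-0.82,-0.55,0,0,0,0,1,-0.82,-0.55,0,0,0,0,1,-0.82,-0.55,0,0,0,0,1,-0.82,-0.55,0,0,0,0,1,-0.82,-0.55,0,0,0,0,1,-0.82,-0.55,0,0,0,0,1,-0.82,-0.55,0,0,0,0]' | egrep 'time|tcp|ft'
python3 -m jog '[1,0,0,0,0,0,0.94,1,0,0,0,0,0,0.94,1,0,0,0,0,0,0.94,1,0,0,0,0,0,0.94,1,0,0,0,0,0,0.94,1,0,0,0,0,0,0.94,1,0,0,0,0,0,0.94]' >/dev/null
python3 -m jog '[1,0,0,0,0,0,0.94,1,0,0,0,0,0,0.94,1,0,0,0,0,0,0.94,1,0,0,0,0,0,0.94,1,0,0,0,0,0,0.94,1,0,0,0,0,0,0.94,1,0,0,0,0,0,0.9,1,0,0,0,0,0,0]'
```

```text
time_s: 16.9
tcp_pos: [0.6473, -0.0877, 0.1951]
ft_force: [0.0, -0.1, -4.1]
time_s: 17.7
tcp_pos: [0.4522, -0.3394, 0.1914]
ft_force: [0.4, -1.1, -3.0]
time_s: 19.2
tcp_pos: [0.4535, -0.338, 0.1914]
ee_rot: [[0.991, 0.135, -0.003], [0.135, -0.991, 0.001], [-0.002, -0.002, -1.0]]
ft_force: [-0.7, 0.7, -3.2]
width: 0.331
gripper_force: 30.0
```

```bash
python3 -m jog '[1,0,0,0.3,0,0,0,1,0,0,0.6,0,0,0,1,0,0,0.7,0,0,0,1,0,0,0.7,0,0,0,1,0,0,0.3,0,0,0,1,0,0,0.1,0,0,0,1,0,0,0,0,0,0]' | egrep 'time|tcp|ft'
python3 -m jog '[1,0.04,0,0.1,0,0,0,1,0.02,0,0.1,0,0,0,1,0,0,0.1,0,0,0,1,0,0,0.05,0,0,0,1,0,0,0,0,0,0]' | egrep 'time|tcp|ft'
python3 - <<'E'
from h import *
n='side';r=arm.read_camera(n);cv2.imwrite(f'pics/{n}3.png',cv2.resize(r['pixels'][90:250,300:500],(750,600),interpolation=2)[...,::-1])
E
```

```text
time_s: 19.9
tcp_pos: [0.4549, -0.338, 0.0848]
ft_force: [-0.1, -0.1, -2.7]
time_s: 20.4
tcp_pos: [0.457, -0.3376, 0.0707]
ft_force: [1.0, 0.6, -3.1]
```

View pics/side3.png

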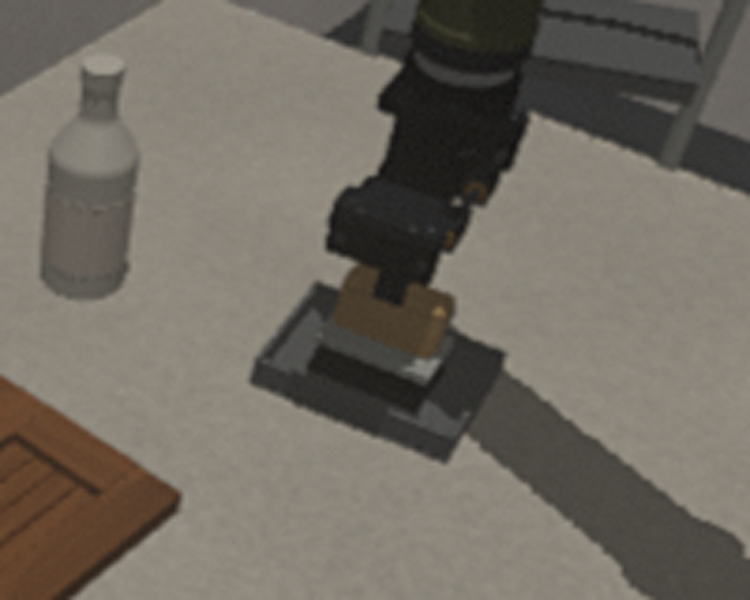

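The side view shows the block inside the tray, centred and parallel to its walls near (385,350), with the sole just above the floor. Lowering the last few millimetres.

```bash
python3 -m jog '[1,0,0,0.04,0,0,0,1,0,0,0.04,0,0,0,1,0,0,0.04,0,0,0,1,0,0,0,0,0,0]' | egrep 'time|tcp|ft'
python3 -m jog '[1,0,0,0.03,0,0,0,1,0,0,0,0,0,0]' | egrep 'time|tcp|ft'
```

```text
time_s: 20.85
tcp_pos: [0.4573, -0.3377, 0.0661]
ft_force: [0.8, 0.1, -3.5]
time_s: 21.05
tcp_pos: [0.4575, -0.3376, 0.0655]
ft_force: [-1.7, 1.3, 2.3]
```

Contact with the floor. Releasing and withdrawing.

```bash
python3 -m jog '[-1,0,0,0,0,0,0,-1,0,0,0,0,0,0,-1,0,0,0,0,0,0,-1,0,0,0,0,0,0,-1,0,0,0,0,0,0,-1,0,0,0,0,0,0,-1,0,0,0,0,0,0,-1,0,0,0,0,0,0]' | egrep 'time|tcp|ft|width|gr'
python3 -m jog '[-1,0,0,-0.1,0,0,0,-1,0,0,-0.4,0,0,0,-1,0,0,-0.8,0,0,0,-1,0,0,-0.8,0,0,0,-1,0,0,-0.8,0,0,0,-1,0,0,-0.5,0,0,0,-1,0,0,0,0,0,0]' | egrep 'time|tcp|ft|width'
python3 - <<'E'
from h import *
r=snap('w9')
s=arm.read_camera('side')['pixels'][90:250,300:500]
cv2.imwrite('pics/fin.png',np.hstack([cv2.resize(s[...,::-1],(375,300)),cv2.resize(cv2.imread('pics/w9.png'),(400,300))]))
E
```

```text
time_s: 21.85
tcp_pos: [0.4573, -0.3378, 0.065]
ft_force: [0.8, -0.2, 0.6]
width: 0.955
gripper_force: 0.0
time_s: 22.55
tcp_pos: [0.4595, -0.3387, 0.2057]
ft_force: [0.4, -0.3, -1.0]
width: 1.001
```

View pics/fin.png

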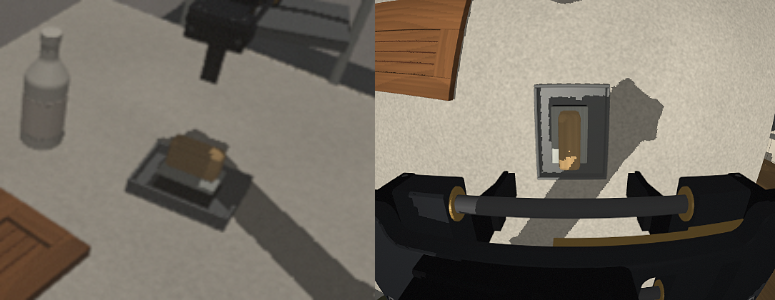

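The block stands flat and centred in the tray: (190,165) in the side view and (568,138) in the wrist view. The gripper is clear, so I'm handing in.

```bash
python3 -c "
from plant import arm
print(arm.job_done())"
```

```text
the job is handed in; nothing more can be done
None
```

I sanded the wide bar in one unbroken stroke from the knob end at about 10 N, set the block sole down in the tray, let go and handed the job in at about 23 s; no verdict was returned.

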